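# Flip the iron rests and reject the one without a boss

## Task

Two metal stands for resting an iron lie face up on the tailor's bench. Take each by its turning wooden grip and turn it over so that its hollow underside shows: the sound one has a brass boss in the middle and must be left underside up on the bench, off the red mat; the one whose boss is missing must be left underside up on the red mat. Lay them down, never let one fall, and leave the other things on the bench alone.

Things in the scene. Friction and masses are not known exactly. Their poses are not given: they have to be found in the camera images.
- rest_a: Sound stand, WITH a brass boss (diameter 28, 18 tall) inside its hollow underside. Dark cast tray 100 (x) x 90 (y) x 28 high, 0.4 kg, skirt walls below a slotted top; looks like rest_b from above. Origin: centre of the tray at the skirt's open edge. z: from skirt to top face (up at the start, down once turned over, origin then 28 above its support). x: to the grip; starts within 20 deg of world +x.
- rest_b: Faulty stand: same tray, size and axes as rest_a but WITHOUT the boss; underside plain bright aluminium.
- rest_a_grip (a point): Middle of rest_a's grip: round wooden sleeve, diameter 14, 64 long along the rest's y, at x 100, z 14 of the rest (14 above its support either way up); 43 clear to the tray wall for a finger. It turns freely: lifted, the rest hangs, end wall 150 below the grip. Lower onto that end while moving the grip opposite to the rest's starting x (keeping its yaw) and it lies down turned over.
- rest_b_grip (a point): Middle of rest_b's wooden grip, the same as rest_a's.
- mat: Flat red reject mat fixed to the bench, 260 (x) by 180 (y) by 4 thick, always square to the bench; origin at the centre of its underside, on the bench.
- pot: Bystander: loose terracotta-coloured open pot, diameter 80, 80 high; origin at the centre of its base.
- cone_blue: Bystander: loose blue thread cone, base diameter 52, 70 high; origin at the centre of its base.
- cone_grey: Bystander: loose grey thread cone, base diameter 52, 70 high; origin at the centre of its base.
- clapper: Bystander: loose pale wooden pressing block, 50 (x) by 200 (y) by 30 high; origin at the centre of its underside.
Mind the look-alikes: they are no part of the job. What is shaped like the rest_a but blue or green is not meant.

How it is judged:
By the outcome, as a careful person would: the job done as asked, in the order asked, and still so for the second after the job is handed in, with the robot touching nothing.
It also fails if it takes over 59 s, if anything falls off the work surface, if the arm or the gripper's body presses on something with over 40 N, if the wrist force passes 120 N, or if a joint passes its speed limit or range.

## Robot

A 6-joint arm with a two-finger parallel gripper is mounted at the origin on the work surface. World frame = base frame: x ahead of the robot, y to its left, z up, the work surface at z = 0. Lengths are in m, angles in degrees, forces in N, time in s.
With the tool pointing down it reaches from about 0.225 to 0.875 m from the base axis. Payload 3.4 kg.
Tool frame: the origin (TCP) lies at the centre of the arm's flange, where the gripper is bolted on; the fingertips stand 173 mm ahead of it and the grasp point (between the pads) lies 155 mm ahead of it; z points along the fingers, y is the direction in which the jaws open and shut (so a half turn about z gives the same grasp; the last joint's range is limited). The gripper opens to 85 mm and grips with 20 to 120 N. Pads are 22 mm wide; open, the fingers measure 114 mm over their backs; the gripper's body (76 mm by 85 mm) begins 54 mm behind the grasp point. The pads swing forward as they close: fully open they stand 13 mm farther back than shut.
Start: joints at [63.484, 15.808, 86.224, -0, 77.962, -6.933], TCP at [0.193, 0.542, 0.405] pointing down, gripper open.
Joint ranges: [-165.64, 165.64], [-43.16, 119.46], [12.63, 154.43], [-67.54, 247.53], [6.08, 155.33], [-154.97, 154.97]. Speed limits (degrees/s): [147.25, 147.25, 180, 180, 180, 180].

## Interface

Orientations are given as a 3x3 rotation matrix whose columns are the frame's x, y, z axes.
In Python, from plant import read_state, grab_frame, camera_model, hand_in gives the robot as it stands. The module is installed in compiled form; this text tells all that it offers.
- The arm moves only by the tool step_arm, never from a script. Its argument "steps" is a list of rows, each an object of numbers: "x", "y", "z": the shift along the world's x, y, z in mm; "twist": the turn about the world's z in degrees; "hand": the finger opening in mm, from 0 to 85.4. In form: [{"x": .., "y": .., "z": .., "twist": .., "hand": ..}, ...]. A call has 1 to 12 rows; each row shifts and turns the commanded pose from where the row before left it; what a row does not reach is not made up. A row lasts 1/10 s, in which the tool goes at most 50 mm and 8.59 degrees, less where a joint would pass 70% of its speed; a pose out of reach is approached as far as the arm can. A call is refused whole if a number of a shift passes 50 or a number of a turn 8.59, either way. A call with a gripper value outside its range is refused whole. The fingers move at their own pace and stop on an object; "grip_force" is the grip in N (left out, the last holds). Time passes only in rows, so rows that do not move let the fingers close. It gives the time, the measured TCP pose, the force and the opening at its end, in the units of the state.
- read_state(): the state, without advancing time (a new reading comes with each control period).
- grab_frame(name): name is "scene" or "top"; returns the picture (420x560x3 uint8, blue, green, red); there is no depth.
- camera_model(name): a dict with "camera_matrix" (3x3 intrinsics, pixels), "camera_from_world" (4x4, takes a point from world to camera coordinates). Camera axes: x right, y down, z forward; pixel columns grow to the right and rows downward; lengths in m; the calibration is good to about 2 mm. A picture is of the moment at which its call begins. camera_model takes no time and is no camera call.
- hand_in(): hands the job in, once; it reports no verdict.
The state is a dict: "clock": time; "joints": joint angles; "joint_vel": joint speeds; "tau": joint torques, N m; "tcp_pos": TCP position; "tcp_rot": TCP orientation; "force": force on the tool from outside, world axes, zero at the start; "torque": the same for the moment, N m; "grip_width": opening from 0.0 (shut) to 1.0 (fully open).
Only numpy, scipy, OpenCV 4.12 (cv2) and the standard library are available. Lean on these libraries where they do the work, as an engineer would, in place of code of your own. Each camera call takes 0.05 s, during which the arm holds its last target.

## Working session

There is one attempt and no reset: what is moved stays moved. The work goes in short steps, Python scripts to look and compute and a tool call to move; the robot and the scene stay as the last step left them, time stands still between calls to the robot, and variables do not carry over. Pictures are saved under pics/ and viewed, and the job is handed in when it is done.

Besides the shell and the picture viewer there is one more tool, called after ">>>" by a JSON object that holds its "api" and its "payload". step_arm: Moves the arm, as the interface text tells. Its arguments: {"type":"object","properties":{"steps":{"type":"array","items":{"type":"object","properties":{"x":{"type":"number"},"y":{"type":"number"},"z":{"type":"number"},"twist":{"type":"number"},"hand":{"type":"number"}}}},"grip_force":{"type":"number"}},"required":["steps"]}

```bash
mkdir -p pics; python3 - <<'E'
from plant import *
import cv2
s=read_state();print(s)
for n in("scene","top"):
    cv2.imwrite(f"pics/{n}0.png",grab_frame(n));m=camera_model(n);print(n,m)
E
```

```text
{'clock': 0.0, 'joints': array([ 6.34864045e+01,  1.58500932e+01,  8.62962885e+01,  1.44622860e-03,
        7.79639167e+01, -6.93053667e+00]), 'joint_vel': array([ 0.07624352, -0.05765278,  0.07579022, -0.00076634, -0.12310017,
       -0.02312732]), 'tau': array([ 1.72593045e-03, -4.16766572e+01, -2.45815498e+01, -3.27581229e-04,
        1.07524145e-02, -4.05005403e-05]), 'tcp_pos': array([0.19260776, 0.54155494, 0.40380739]), 'tcp_rot': array([[-9.42154713e-01,  3.35177148e-01, -8.81460167e-04],
       [ 3.35178209e-01,  9.42153193e-01, -1.71158537e-03],
       [ 2.56786209e-04, -1.90802446e-03, -9.99998147e-01]]), 'force': array([ 0.08046912, -0.58010493,  0.34462856]), 'torque': array([0.06114654, 0.00199691, 0.04991021]), 'grip_width': 1.002873194632236}
scene {'camera_matrix': array([[497.76276236,   0.        , 284.03671745],
       [  0.        , 497.76276236, 207.33533498],
       [  0.        ,   0.        ,   1.        ]]), 'camera_from_world': array([[-0.58080051,  0.81402896,  0.00525498,  0.29343937],
       [ 0.7017302 ,  0.50392773, -0.50361848, -0.34911817],
       [-0.41260816, -0.28881429, -0.86391018,  1.66322783],
       [ 0.        ,  0.        ,  0.        ,  1.        ]])}
top {'camera_matrix': array([[484.29553652,   0.        , 278.47141542],
       [  0.        , 484.29553652, 210.24692844],
       [  0.        ,   0.        ,   1.        ]]), 'camera_from_world': array([[ 0.00653698, -0.99992966, -0.00989651,  0.01672211],
       [-0.99022521, -0.00509402, -0.13938466,  0.54440381],
       [ 0.13932444,  0.01071093, -0.99018886,  1.37185592],
       [ 0.        ,  0.        ,  0.        ,  1.        ]])}
```

View pics/scene0.png

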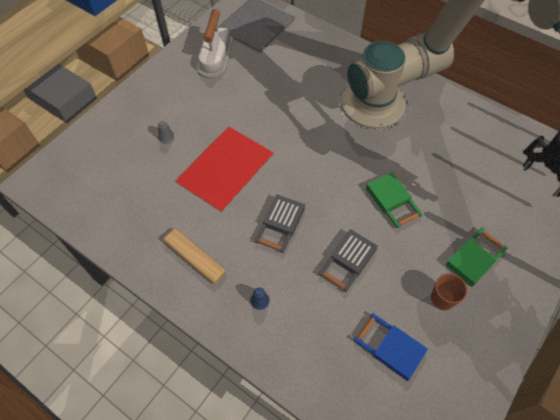

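View pics/top0.png

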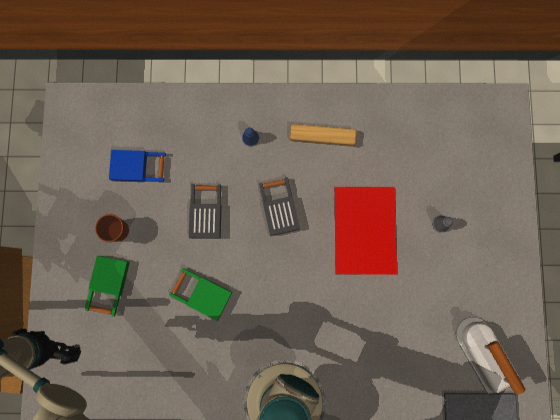

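The top picture shows two dark slotted stands at about (206,210) and (280,205), the red mat at (365,230), green look-alikes at (107,285) and (201,293), and a blue one at (138,166). Dark slotted trays match the stands described; green and blue are ruled out. Next I'll measure them and check a crop.

```bash
cat > h.py <<'E'
import numpy as np, cv2
from plant import *
def ray(n,uv,z):
    m=camera_model(n);K=m["camera_matrix"];T=m["camera_from_world"];R=T[:3,:3];c=-R.T@T[:3,3]
    uv=np.atleast_2d(uv).astype(float)
    d=(R.T@np.linalg.inv(K)@np.c_[uv,np.ones(len(uv))].T).T
    return c+d*((z-c[2])/d[:,2])[:,None]
def proj(n,P):
    m=camera_model(n);P=np.atleast_2d(P);p=(m["camera_matrix"]@(m["camera_from_world"][:3,:3]@P.T+m["camera_from_world"][:3,3:])).T
    return p[:,:2]/p[:,2:]
E
python3 - <<'E'
from h import *
for n in("top","scene"):
    im=cv2.imread(f"pics/{n}0.png");hsv=cv2.cvtColor(im,cv2.COLOR_BGR2HSV)
    masks={"wood":(cv2.inRange(hsv,(4,100,60),(16,255,255)),0.014),"red":(cv2.inRange(hsv,(0,200,120),(3,255,255))|cv2.inRange(hsv,(177,200,120),(180,255,255)),0.004),
     "pale":(cv2.inRange(hsv,(10,80,150),(28,255,255)),0.03),
     "slot":(cv2.inRange(hsv,(0,0,185),(180,60,255)),0.028),
     "dark":(cv2.inRange(hsv,(0,0,0),(180,90,75)),0.028)}
    for k,(m,z) in masks.items():
        cs,_=cv2.findContours(m,0,2)
        for c in cs:
            a=cv2.contourArea(c)
            if a<(60 if k!="slot" else 20) : continue
            (u,v)=cv2.minAreaRect(c)[0]
            if n=="top" and not(80<u<420 and 100<v<300) or n=="scene" and not (150<u<440 and 120<v<300):continue
            W=ray(n,c[:,0,:],z)[:,:2]*1000
            r=cv2.minAreaRect(W.astype(np.float32))
            print(n,k,int(a),(int(u),int(v)),"c",np.round(r[0],1),"size",np.round(r[1],1),"ang",round(r[2],1))
    x,y,w,h=(170,160,150,100) if n=="top" else (240,180,150,120)
    cv2.imwrite(f"pics/{n}_crop0.png",cv2.resize(im[y:y+h,x:x+w],None,fx=5,fy=5,interpolation=cv2.INTER_CUBIC))
print(ray("top",[[110,228],[250,137],[322,134],[443,224],[107,285],[201,293],[138,166]],0.02).round(3))
E
```

```text
top wood 88 (178, 282) c [333.6 309.6] size [14.4 63.8] ang 64.8
top wood 591 (108, 227) c [493.7 522.5] size [80.2 81. ] ang 0.3
top wood 69 (205, 187) c [616.7 238.6] size [12.1 63. ] ang 0.3
top wood 77 (273, 183) c [629.4  35.4] size [13.8 65.1] ang 12.6
top wood 72 (160, 166) c [680.3 374.9] size [13.9 61.8] ang 88.6
top red 5136 (365, 230) c [ 492.9 -236.1] size [256.6 179.2] ang 0.0
top pale 869 (322, 133) c [ 777.1 -110.5] size [193.6  45.6] ang 85.4
top dark 349 (125, 299) c [283.3 455.1] size [107.8  85.4] ang 41.5
top dark 109 (210, 278) c [345.5 215.8] size [147.8  11.4] ang 64.3
top dark 1152 (205, 211) c [542.9 234.3] size [ 93.8 157.5] ang 88.2
top dark 1113 (278, 206) c [558.   18.9] size [161.9  88.6] ang 13.2
scene wood 92 (333, 279) c [611.7 237.8] size [14.2 64.3] ang 0.9
scene wood 82 (269, 243) c [625.5  35.7] size [14.5 64.8] ang 13.4
scene wood 1050 (193, 255) c [ 774.4 -113.9] size [203.2  50.2] ang 85.5
scene wood 72 (408, 218) c [327.8 311.9] size [13.5 63.4] ang 63.6
scene pale 1042 (194, 254) c [ 775.6 -106.1] size [198.5  45.3] ang 85.1
scene dark 118 (343, 267) c [573.2 241.6] size [30.4 87.8] ang 3.5
scene dark 108 (286, 226) c [556.5  49.4] size [ 75.4 124.7] ang 57.5
[[ 0.492  0.516  0.02 ]
 [ 0.769  0.107  0.02 ]
 [ 0.78  -0.11   0.02 ]
 [ 0.509 -0.462  0.02 ]
 [ 0.326  0.515  0.02 ]
 [ 0.305  0.242  0.02 ]
 [ 0.679  0.442  0.02 ]]
```

View pics/top_crop0.png

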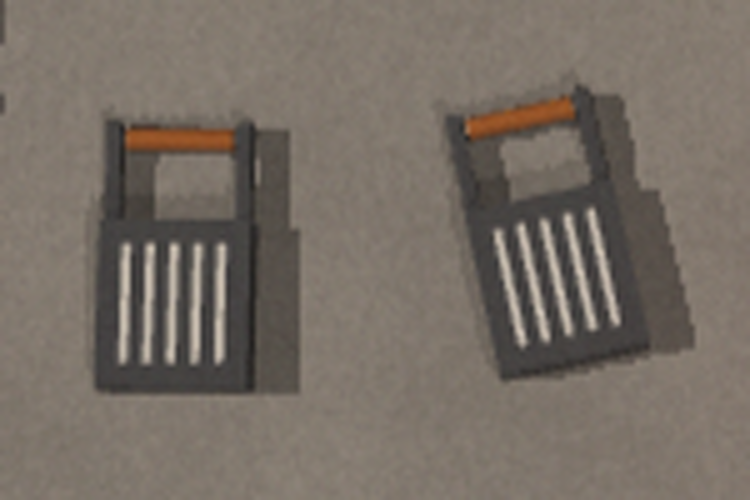

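Crop: two identical dark slotted stands, with wooden grips at top-view pixels (205,187) and (273,183). Both views agree. The left grip is at (614,238) mm with yaw about 0.5°. The right grip is at (627,35.5) mm with yaw about 13°. Their sizes of about 14x64 match the description, so I'm moving to the right one.

>>> {"api": "step_arm", "payload": {"steps": [{"x": 29, "y": -34, "z": -5, "twist": -4.8, "hand": 40}, {"x": 29, "y": -34, "z": -5, "twist": -4.8, "hand": 40}, {"x": 29, "y": -34, "z": -5, "twist": -4.8, "hand": 40}, {"x": 29, "y": -34, "z": -5, "twist": -4.8, "hand": 40}, {"x": 29, "y": -34, "z": -5, "twist": -4.8, "hand": 40}, {"x": 29, "y": -34, "z": -5, "twist": -4.8, "hand": 40}, {"x": 29, "y": -34, "z": -5, "twist": -4.8, "hand": 40}, {"x": 29, "y": -34, "z": -5, "twist": -4.8, "hand": 40}, {"x": 29, "y": -34, "z": -5, "twist": -4.8, "hand": 40}, {"x": 29, "y": -34, "z": -5, "twist": -4.8, "hand": 40}, {"x": 29, "y": -34, "z": -5, "twist": -4.8, "hand": 40}, {"x": 29, "y": -34, "z": -5, "twist": -4.8, "hand": 40}], "grip_force": 40}}

```text
clock: 1.3
tcp_pos: [0.5415, 0.1321, 0.3442]
tcp_rot: [[-0.218, 0.976, -0.001], [0.976, 0.218, 0.0], [0.0, -0.001, -1.0]]
force: [0.6, 0.8, -0.6]
grip_width: 0.474
```

>>> {"api": "step_arm", "payload": {"steps": [{"x": 28.5, "y": -32.2, "z": -15}, {"x": 28.5, "y": -32.2, "z": -15}, {"x": 28.5, "y": -32.2, "z": -15, "twist": 0.4}, {"z": -25}, {"z": -25}, {"z": -20}, {"z": 0}]}}

```text
$.steps[0]: bad value
```

```bash
python3 - <<'E'
from h import *
im=grab_frame("scene");cv2.imwrite("pics/s1.png",cv2.resize(im[170:290,200:350],None,fx=5,fy=5,interpolation=2))
E
```

```text
(no output)
```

View pics/s1.png

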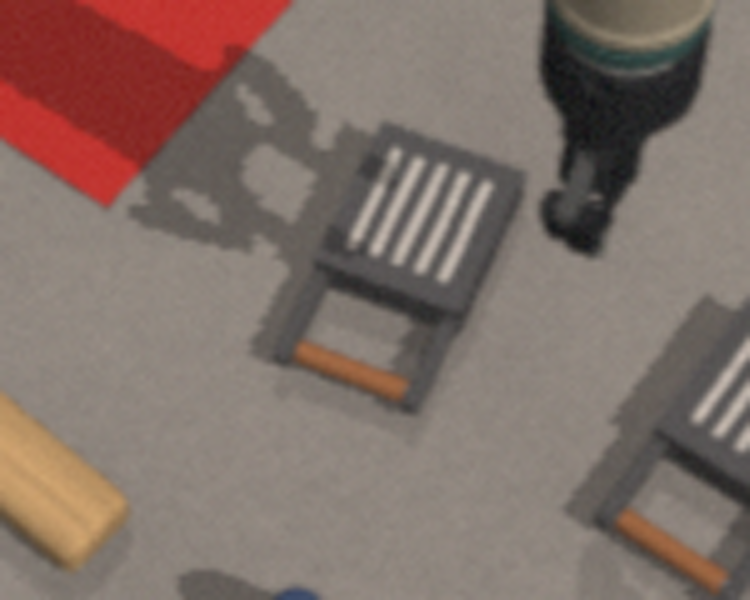

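The call was refused because every row needs all its values, so the arm has not moved. I'll resend it with full rows.

>>> {"api": "step_arm", "payload": {"steps": [{"x": 28.5, "y": -32.2, "z": -15, "twist": 0, "hand": 40}, {"x": 28.5, "y": -32.2, "z": -15, "twist": 0, "hand": 40}, {"x": 28.5, "y": -32.2, "z": -15, "twist": 0.4, "hand": 40}, {"x": 0, "y": 0, "z": -25, "twist": 0, "hand": 40}, {"x": 0, "y": 0, "z": -25, "twist": 0, "hand": 40}, {"x": 0, "y": 0, "z": -20, "twist": 0, "hand": 40}, {"x": 0, "y": 0, "z": 0, "twist": 0, "hand": 40}]}}

```text
clock: 2.05
tcp_pos: [0.6247, 0.0372, 0.2262]
tcp_rot: [[-0.229, 0.973, -0.008], [0.974, 0.229, 0.0], [0.002, -0.007, -1.0]]
force: [-0.1, 0.2, -0.2]
grip_width: 0.47
```

```bash
python3 - <<'E'
from h import *
im=grab_frame("scene");cv2.imwrite("pics/s2.png",cv2.resize(im[170:290,200:350],None,fx=5,fy=5,interpolation=2))
print(read_state()["tcp_pos"])
E
```

```text
[0.62551408 0.03728345 0.22809654]
```

View pics/s2.png

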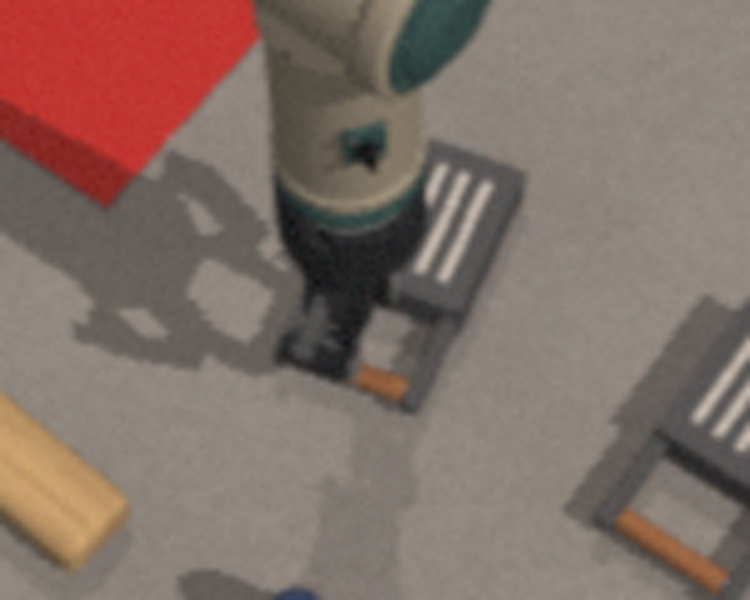

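>>> {"api": "step_arm", "payload": {"steps": [{"x": 0, "y": 0, "z": -20, "twist": 0, "hand": 40}, {"x": 0, "y": 0, "z": -20, "twist": 0, "hand": 40}, {"x": 0, "y": 0, "z": -10, "twist": 0, "hand": 40}, {"x": 0, "y": 0, "z": 0, "twist": 0, "hand": 40}, {"x": 0, "y": 0, "z": 0, "twist": 0, "hand": 8}, {"x": 0, "y": 0, "z": 0, "twist": 0, "hand": 8}, {"x": 0, "y": 0, "z": 0, "twist": 0, "hand": 8}, {"x": 0, "y": 0, "z": 0, "twist": 0, "hand": 8}], "grip_force": 50}}

```text
clock: 2.9
tcp_pos: [0.6268, 0.0372, 0.1809]
tcp_rot: [[-0.229, 0.974, 0.003], [0.974, 0.229, 0.0], [-0.001, 0.003, -1.0]]
force: [0.0, 1.3, 2.6]
grip_width: 0.142
```

>>> {"api": "step_arm", "payload": {"steps": [{"x": -2.2, "y": -0.5, "z": 26, "twist": 0, "hand": 8}, {"x": -6.5, "y": -1.5, "z": 26, "twist": 0, "hand": 8}, {"x": -10.8, "y": -2.5, "z": 25, "twist": 0, "hand": 8}, {"x": -14.6, "y": -3.4, "z": 22, "twist": 0, "hand": 8}, {"x": -18, "y": -4.2, "z": 19, "twist": 0, "hand": 8}, {"x": -20.8, "y": -4.9, "z": 16, "twist": 0, "hand": 8}, {"x": -23, "y": -5.4, "z": 12, "twist": 0, "hand": 8}, {"x": -24.6, "y": -5.8, "z": 8, "twist": 0, "hand": 8}, {"x": -20, "y": -4.6, "z": 8, "twist": 0, "hand": 8}, {"x": -6, "y": -1.4, "z": 15, "twist": 0, "hand": 8}, {"x": 0, "y": 0, "z": 15, "twist": 0, "hand": 8}, {"x": 0, "y": 0, "z": 10, "twist": 0, "hand": 8}]}}

```text
clock: 4.1
tcp_pos: [0.4789, 0.0029, 0.3822]
tcp_rot: [[-0.228, 0.974, -0.001], [0.974, 0.228, -0.0], [0.0, -0.001, -1.0]]
force: [-1.2, -0.6, -4.2]
grip_width: 0.137
```

```bash
python3 - <<'E'
from h import *
im=grab_frame("scene");s=read_state();u,v=proj("scene",s["tcp_pos"]-[0,0,.2])[0].astype(int);print(s["tcp_pos"],s["force"],s["grip_width"],u,v)
cv2.imwrite("pics/s3.png",cv2.resize(im[max(v-60,0):v+60,u-75:u+75],None,fx=5,fy=5,interpolation=2))
E
```

```text
[0.47974192 0.00288048 0.38360531] [ 0.5639064  -0.34561163 -3.48623004] 0.1369379571705796 290 167
```

View pics/s3.png

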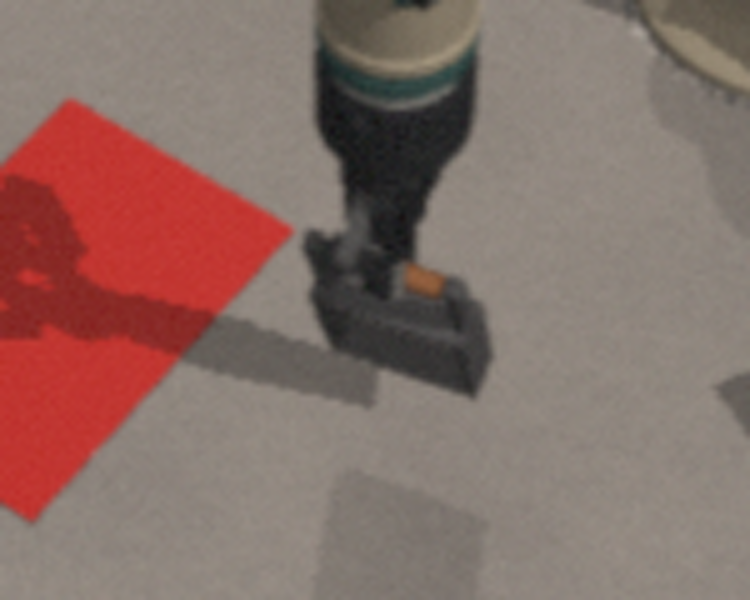

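>>> {"api": "step_arm", "payload": {"steps": [{"x": 15, "y": 3.5, "z": -10, "twist": 0, "hand": 8}, {"x": 20, "y": 4.6, "z": -15, "twist": 0, "hand": 8}, {"x": 15, "y": 3.5, "z": -15, "twist": 0, "hand": 8}, {"x": 8, "y": 1.8, "z": -8, "twist": 0, "hand": 8}, {"x": 0, "y": 0, "z": -6, "twist": 0, "hand": 8}, {"x": 0, "y": 0, "z": -3, "twist": 0, "hand": 8}, {"x": 0, "y": 0, "z": 0, "twist": 0, "hand": 8}, {"x": 0, "y": 0, "z": 0, "twist": 0, "hand": 8}]}}

```text
clock: 4.95
tcp_pos: [0.5372, 0.0162, 0.3252]
tcp_rot: [[-0.228, 0.974, 0.0], [0.974, 0.228, -0.0], [-0.0, 0.0, -1.0]]
force: [0.9, 0.1, -2.8]
grip_width: 0.138
```

```bash
cat > look.py <<'E'
from h import *
import sys
im=grab_frame("scene");s=read_state();u,v=proj("scene",s["tcp_pos"]-[0,0,.2])[0].astype(int);print(s["tcp_pos"],s["force"],s["grip_width"],u,v)
u=max(u,75);v=max(v,60)
cv2.imwrite(f"pics/{sys.argv[1]}.png",cv2.resize(im[v-60:v+60,u-75:u+75],None,fx=5,fy=5,interpolation=2))
E
python3 look.py s4
```

```text
[0.53735562 0.01624764 0.32537467] [-0.19225229  0.26778045 -3.65695637] 0.13126495884795558 282 197
```

View pics/s4.png

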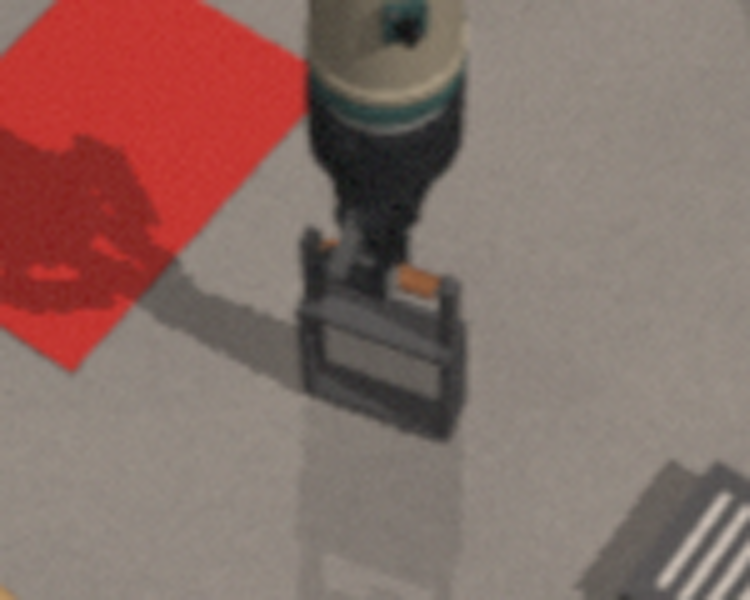

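It hangs in the gripper. The visible lower part of its hollow, around crop (380,365), is plain grey metal with no brass, so this is probably the faulty one. I'll confirm when it is tilted over the mat. Carrying it there now.

>>> {"api": "step_arm", "payload": {"steps": [{"x": 1, "y": -8, "z": 8, "twist": 0, "hand": 8}, {"x": 3, "y": -16, "z": 8, "twist": 0, "hand": 8}, {"x": 5, "y": -24, "z": 6, "twist": 0, "hand": 8}, {"x": 5, "y": -26, "z": 0, "twist": 0, "hand": 8}, {"x": 5, "y": -26, "z": 0, "twist": 0, "hand": 8}, {"x": 5, "y": -26, "z": 0, "twist": 0, "hand": 8}, {"x": 5, "y": -26, "z": 0, "twist": 0, "hand": 8}, {"x": 5, "y": -26, "z": 0, "twist": 0, "hand": 8}, {"x": 5, "y": -24, "z": 0, "twist": 0, "hand": 8}, {"x": 4, "y": -16, "z": 0, "twist": 0, "hand": 8}, {"x": 2, "y": -9, "z": -4, "twist": 0, "hand": 8}, {"x": 1, "y": -4, "z": -6, "twist": 0, "hand": 8}]}}

```text
clock: 6.2
tcp_pos: [0.5839, -0.2158, 0.3369]
tcp_rot: [[-0.227, 0.974, 0.001], [0.974, 0.227, -0.0], [-0.001, 0.001, -1.0]]
force: [-0.3, 0.2, -4.1]
grip_width: 0.137
```

>>> {"api": "step_arm", "payload": {"steps": [{"x": 0, "y": 0, "z": -6, "twist": 0, "hand": 8}, {"x": 0, "y": 0, "z": -3, "twist": 0, "hand": 8}, {"x": 0, "y": 0, "z": 0, "twist": 0, "hand": 8}, {"x": 0, "y": 0, "z": 0, "twist": 0, "hand": 8}, {"x": 0, "y": 0, "z": 0, "twist": 0, "hand": 8}]}}

```text
clock: 6.7
tcp_pos: [0.5838, -0.2141, 0.3281]
tcp_rot: [[-0.229, 0.973, 0.001], [0.973, 0.229, -0.0], [-0.0, 0.001, -1.0]]
force: [-0.9, 0.2, -2.8]
grip_width: 0.138
```

```bash
python3 look.py s5
```

```text
[ 0.5838629  -0.21425683  0.3281281 ] [ 0.61090258  1.42182916 -3.71646352] 0.13812937870776132 204 166
```

View pics/s5.png

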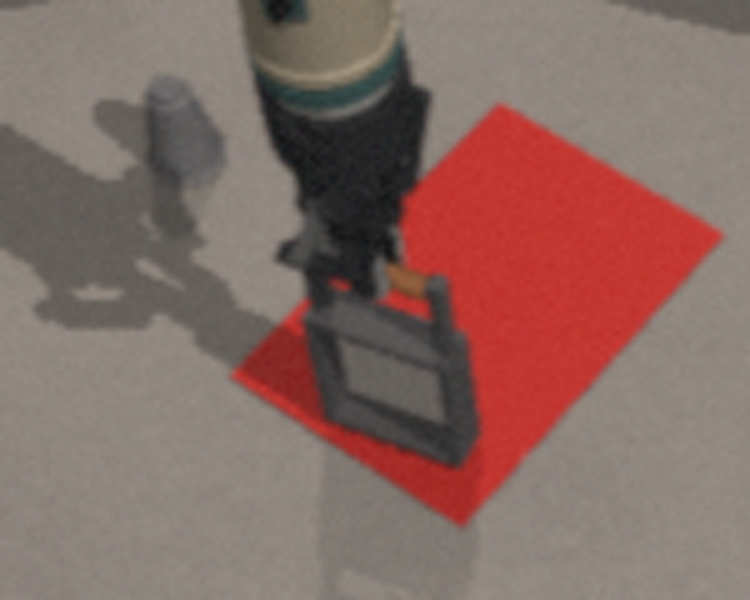

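Boss absent: the underside is plain grey at crop (395,385). Lowering until it touches.

>>> {"api": "step_arm", "payload": {"steps": [{"x": 0, "y": 0, "z": -3, "twist": 0, "hand": 8}, {"x": 0, "y": 0, "z": -2, "twist": 0, "hand": 8}, {"x": 0, "y": 0, "z": -1, "twist": 0, "hand": 8}, {"x": 0, "y": 0, "z": 0, "twist": 0, "hand": 8}, {"x": 0, "y": 0, "z": 0, "twist": 0, "hand": 8}]}}

```text
clock: 7.25
tcp_pos: [0.5838, -0.2147, 0.3218]
tcp_rot: [[-0.229, 0.974, 0.0], [0.974, 0.229, 0.0], [-0.0, 0.0, -1.0]]
force: [0.1, 0.8, -1.8]
grip_width: 0.138
```

>>> {"api": "step_arm", "payload": {"steps": [{"x": 0, "y": 0, "z": -1, "twist": 0, "hand": 8}, {"x": 0, "y": 0, "z": 0, "twist": 0, "hand": 8}, {"x": 0, "y": 0, "z": 0, "twist": 0, "hand": 8}]}}

```text
clock: 7.55
tcp_pos: [0.584, -0.2146, 0.3217]
tcp_rot: [[-0.229, 0.974, 0.002], [0.974, 0.229, -0.0], [-0.001, 0.002, -1.0]]
force: [-0.4, 1.3, 4.1]
grip_width: 0.143
```

```bash
python3 look.py s6
```

```text
[ 0.58399381 -0.21454537  0.32163916] [0.64232333 1.9037368  5.13672057] 0.13654236829990404 204 168
```

View pics/s6.png

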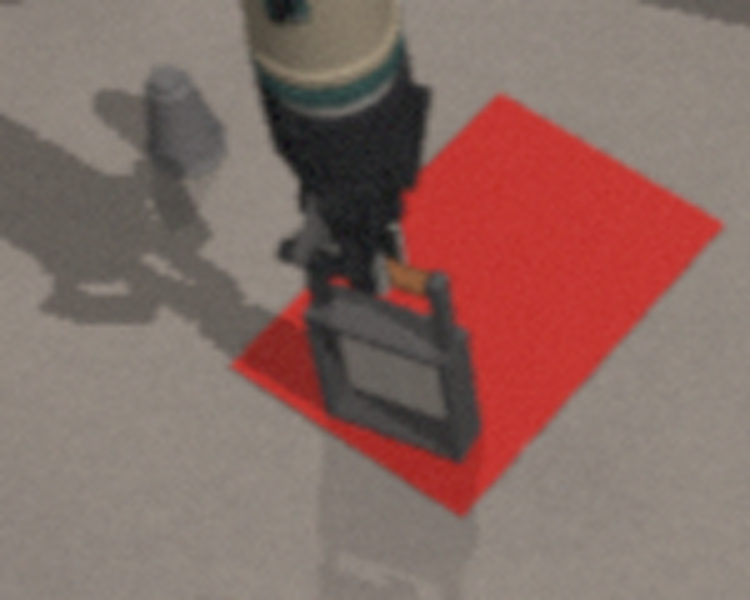

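>>> {"api": "step_arm", "payload": {"steps": [{"x": -4.9, "y": -1.1, "z": 0.5, "twist": 0, "hand": 8}, {"x": -7.8, "y": -1.8, "z": 0.5, "twist": 0, "hand": 8}, {"x": -7.8, "y": -1.8, "z": 0, "twist": 0, "hand": 8}, {"x": -7.8, "y": -1.8, "z": -0.5, "twist": 0, "hand": 8}, {"x": 0, "y": 0, "z": 0, "twist": 0, "hand": 8}]}}

```text
clock: 8.1
tcp_pos: [0.5538, -0.2215, 0.3204]
tcp_rot: [[-0.228, 0.974, -0.002], [0.974, 0.228, 0.0], [0.001, -0.002, -1.0]]
force: [0.1, 1.3, -2.6]
grip_width: 0.139
```

```bash
python3 look.py s7
```

```text
[ 0.55455132 -0.22145593  0.32056943] [ 0.92338966 -0.69102832 -2.36025133] 0.1400670185253694 209 160
```

View pics/s7.png

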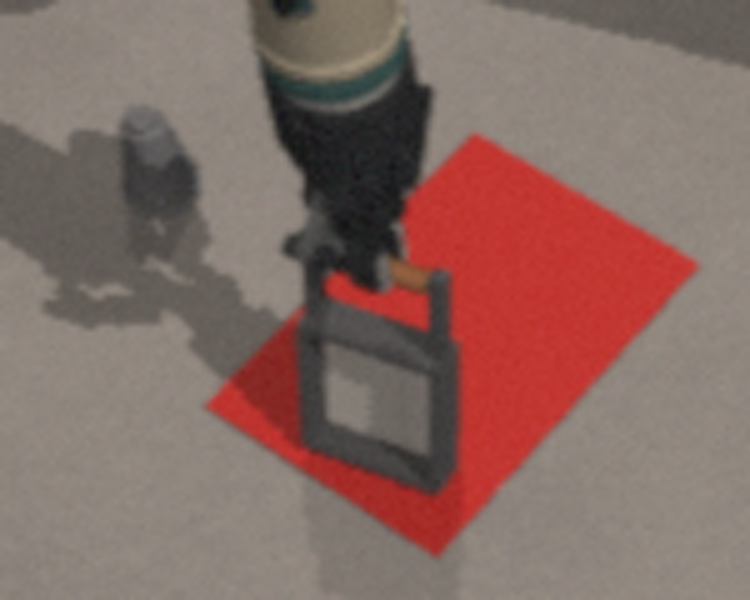

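>>> {"api": "step_arm", "payload": {"steps": [{"x": -9.7, "y": -2.3, "z": -1.2, "twist": 0, "hand": 8}, {"x": -19.5, "y": -4.6, "z": -4, "twist": 0, "hand": 8}, {"x": -19.5, "y": -4.6, "z": -7.7, "twist": 0, "hand": 8}, {"x": -14.6, "y": -3.4, "z": -8, "twist": 0, "hand": 8}, {"x": -14.6, "y": -3.4, "z": -10.5, "twist": 0, "hand": 8}, {"x": -12.7, "y": -3, "z": -12, "twist": 0, "hand": 8}, {"x": -9.7, "y": -2.3, "z": -12, "twist": 0, "hand": 8}, {"x": -8, "y": -1.8, "z": -13, "twist": 0, "hand": 8}, {"x": -6, "y": -1.5, "z": -12, "twist": 0, "hand": 8}, {"x": -5, "y": -1.2, "z": -13, "twist": 0, "hand": 8}, {"x": -4, "y": -0.9, "z": -12, "twist": 0, "hand": 8}, {"x": 0, "y": 0, "z": 0, "twist": 0, "hand": 8}]}}

```text
clock: 9.35
tcp_pos: [0.4308, -0.25, 0.2146]
tcp_rot: [[-0.228, 0.974, -0.003], [0.974, 0.228, 0.002], [0.002, -0.003, -1.0]]
force: [-1.7, -0.1, -0.8]
grip_width: 0.139
```

```bash
python3 look.py s8
```

```text
[ 0.43132484 -0.25014505  0.2154045 ] [-2.36195043  0.25432708 -0.23065616] 0.13813923031331476 232 149
```

View pics/s8.png

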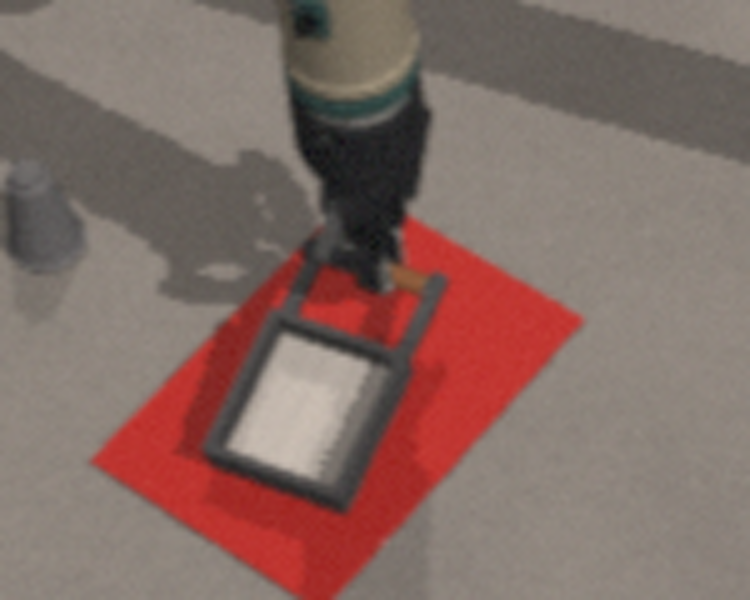

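Underside bright and empty, centre at about crop (300,410): this is rest_b, and it is on the mat. Next is a slow finish and release.

>>> {"api": "step_arm", "payload": {"steps": [{"x": -2, "y": -0.5, "z": -6, "twist": 0, "hand": 8}, {"x": -1, "y": -0.2, "z": -6, "twist": 0, "hand": 8}, {"x": -1, "y": -0.2, "z": -6, "twist": 0, "hand": 8}, {"x": 0, "y": 0, "z": -5, "twist": 0, "hand": 8}, {"x": 0, "y": 0, "z": -4, "twist": 0, "hand": 8}, {"x": 0, "y": 0, "z": -3, "twist": 0, "hand": 8}, {"x": 0, "y": 0, "z": 0, "twist": 0, "hand": 8}, {"x": 0, "y": 0, "z": 0, "twist": 0, "hand": 8}]}}

```text
clock: 10.2
tcp_pos: [0.4282, -0.251, 0.1858]
tcp_rot: [[-0.229, 0.974, 0.0], [0.974, 0.229, 0.0], [0.0, 0.0, -1.0]]
force: [-0.5, -0.2, -1.5]
grip_width: 0.138
```

```bash
python3 look.py s9
```

```text
[ 0.42820165 -0.25101965  0.18586891] [-0.84108441 -0.75216949 -1.26672698] 0.13940777517695044 233 154
```

View pics/s9.png

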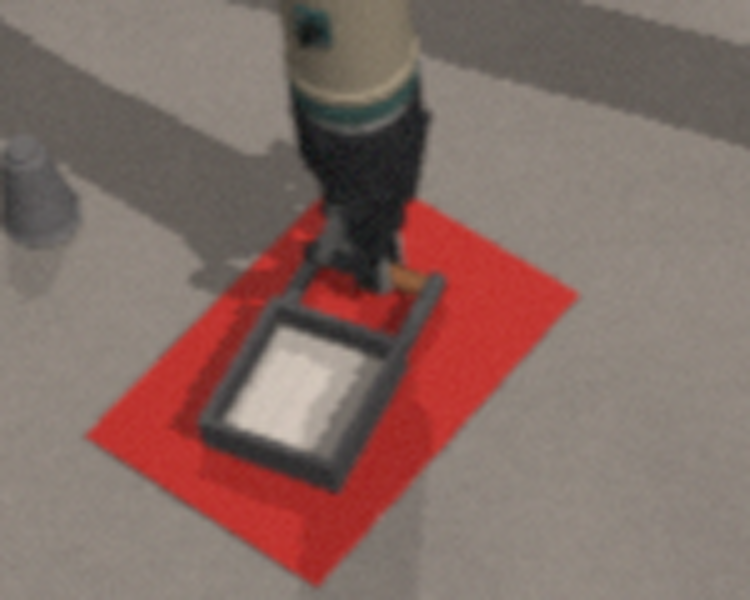

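>>> {"api": "step_arm", "payload": {"steps": [{"x": 0, "y": 0, "z": -1.5, "twist": 0, "hand": 8}, {"x": 0, "y": 0, "z": 0, "twist": 0, "hand": 8}, {"x": 0, "y": 0, "z": 0, "twist": 0, "hand": 8}]}}

```text
clock: 10.55
tcp_pos: [0.4282, -0.2511, 0.1847]
tcp_rot: [[-0.229, 0.973, 0.0], [0.973, 0.229, -0.0], [-0.0, 0.0, -1.0]]
force: [-1.8, -0.5, 2.7]
grip_width: 0.131
```

>>> {"api": "step_arm", "payload": {"steps": [{"x": 0, "y": 0, "z": -1, "twist": 0, "hand": 8}, {"x": 0, "y": 0, "z": 0, "twist": 0, "hand": 8}, {"x": 0, "y": 0, "z": 0, "twist": 0, "hand": 8}]}}

```text
clock: 10.85
tcp_pos: [0.428, -0.2511, 0.1834]
tcp_rot: [[-0.229, 0.973, -0.0], [0.973, 0.229, -0.0], [-0.0, -0.0, -1.0]]
force: [-4.1, -1.4, 3.1]
grip_width: 0.139
```

Load fully on the mat. Releasing and retreating.

>>> {"api": "step_arm", "payload": {"steps": [{"x": 0, "y": 0, "z": 0, "twist": 0, "hand": 20}, {"x": 0, "y": 0, "z": 0, "twist": 0, "hand": 34}, {"x": 0, "y": 0, "z": 0, "twist": 0, "hand": 38}, {"x": 0, "y": 0, "z": 0, "twist": 0, "hand": 38}, {"x": 0, "y": 0, "z": 8, "twist": 0, "hand": 38}, {"x": 0, "y": 0, "z": 15, "twist": 0, "hand": 38}, {"x": 0, "y": 0, "z": 25, "twist": 0, "hand": 38}, {"x": 0, "y": 0, "z": 35, "twist": 0, "hand": 38}, {"x": 0, "y": 0, "z": 35, "twist": 0, "hand": 38}]}}

```text
clock: 11.75
tcp_pos: [0.428, -0.2508, 0.3028]
tcp_rot: [[-0.229, 0.974, -0.0], [0.974, 0.229, 0.0], [0.0, -0.0, -1.0]]
force: [0.3, 0.2, 0.2]
grip_width: 0.44
```

>>> {"api": "step_arm", "payload": {"steps": [{"x": 15, "y": 39.5, "z": 0, "twist": -1.1, "hand": 38}, {"x": 15.5, "y": 40.8, "z": 0, "twist": -1.1, "hand": 38}, {"x": 15.5, "y": 40.8, "z": 0, "twist": -1.1, "hand": 38}, {"x": 15.5, "y": 40.8, "z": 0, "twist": -1.1, "hand": 38}, {"x": 15.5, "y": 40.8, "z": 0, "twist": -1.1, "hand": 38}, {"x": 15.5, "y": 40.8, "z": 0, "twist": -1.1, "hand": 38}, {"x": 15.5, "y": 40.8, "z": 0, "twist": -1.1, "hand": 38}, {"x": 15.5, "y": 40.8, "z": 0, "twist": -1, "hand": 38}, {"x": 15.5, "y": 40.8, "z": 0, "twist": -1, "hand": 38}, {"x": 15.5, "y": 40.8, "z": 0, "twist": -1, "hand": 38}, {"x": 15.5, "y": 40.8, "z": 0, "twist": -1, "hand": 38}, {"x": 15.5, "y": 40.8, "z": 0, "twist": -1, "hand": 38}]}}

```text
clock: 12.95
tcp_pos: [0.6139, 0.2391, 0.302]
tcp_rot: [[-0.009, 1.0, 0.001], [1.0, 0.009, 0.0], [0.0, 0.001, -1.0]]
force: [0.6, -0.3, -1.0]
grip_width: 0.443
```

```bash
python3 - <<'E'
from h import *
im=grab_frame("top");print(read_state()["tcp_pos"])
cv2.imwrite("pics/t10.png",im)
E
```

```text
[0.61611144 0.24512441 0.30185339]
```

View pics/t10.png

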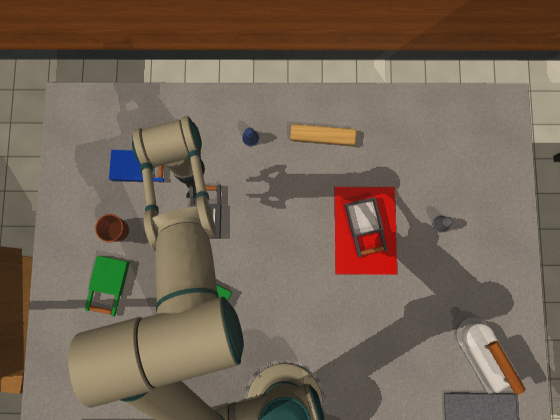

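The top view shows rest_b underside up, fully inside the mat at (366,228). Descending on the left stand's grip.

>>> {"api": "step_arm", "payload": {"steps": [{"x": 0, "y": 0, "z": -20, "twist": 0, "hand": 38}, {"x": 0, "y": 0, "z": -25, "twist": 0, "hand": 38}, {"x": 0, "y": 0, "z": -20, "twist": 0, "hand": 38}, {"x": 0, "y": 0, "z": -10, "twist": 0, "hand": 38}, {"x": 0, "y": 0, "z": 0, "twist": 0, "hand": 38}]}}

```text
clock: 13.5
tcp_pos: [0.6131, 0.237, 0.2251]
tcp_rot: [[-0.009, 1.0, -0.003], [1.0, 0.009, -0.001], [-0.001, -0.003, -1.0]]
force: [0.6, 0.8, 0.1]
grip_width: 0.448
```

```bash
python3 look.py s11
```

```text
[0.61363142 0.23709758 0.22632719] [-0.89060775 -0.247445    0.23719658] 0.4496159625824108 333 278
```

View pics/s11.png

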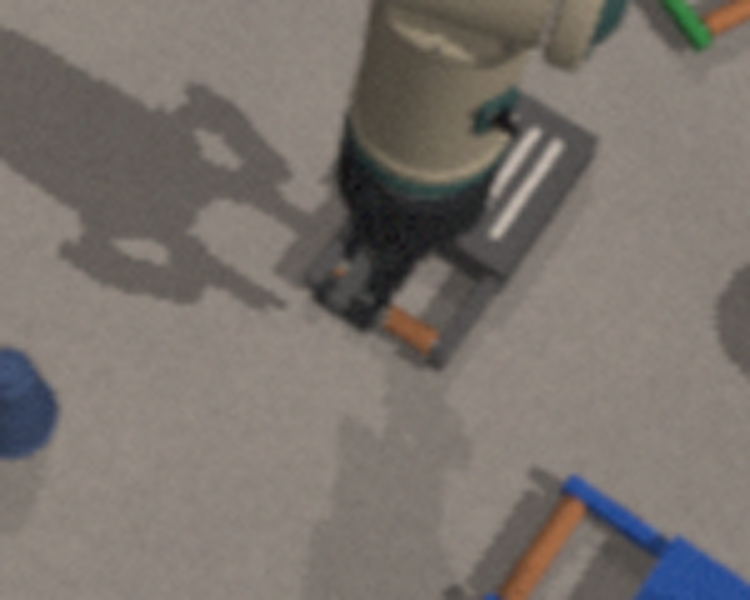

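The fingers straddle the grip at about crop (370,300), the same as the first time. Lowering and closing.

>>> {"api": "step_arm", "payload": {"steps": [{"x": 0, "y": 0, "z": -20, "twist": 0, "hand": 38}, {"x": 0, "y": 0, "z": -18, "twist": 0, "hand": 38}, {"x": 0, "y": 0, "z": -8, "twist": 0, "hand": 38}, {"x": 0, "y": 0, "z": 0, "twist": 0, "hand": 38}, {"x": 0, "y": 0, "z": 0, "twist": 0, "hand": 8}, {"x": 0, "y": 0, "z": 0, "twist": 0, "hand": 8}, {"x": 0, "y": 0, "z": 0, "twist": 0, "hand": 8}, {"x": 0, "y": 0, "z": 0, "twist": 0, "hand": 8}]}}

```text
clock: 14.35
tcp_pos: [0.6141, 0.2374, 0.1815]
tcp_rot: [[-0.009, 1.0, 0.002], [1.0, 0.009, 0.001], [0.001, 0.002, -1.0]]
force: [-0.5, 0.5, 2.7]
grip_width: 0.135
```

>>> {"api": "step_arm", "payload": {"steps": [{"x": -2.3, "y": 0, "z": 26, "twist": 0, "hand": 8}, {"x": -6.7, "y": 0, "z": 26, "twist": 0, "hand": 8}, {"x": -11, "y": 0, "z": 25, "twist": 0, "hand": 8}, {"x": -15, "y": 0, "z": 22, "twist": 0, "hand": 8}, {"x": -18.5, "y": 0, "z": 19, "twist": 0, "hand": 8}, {"x": -21.4, "y": 0, "z": 16, "twist": 0, "hand": 8}, {"x": -23.6, "y": 0, "z": 12, "twist": 0, "hand": 8}, {"x": -25.2, "y": 0, "z": 8, "twist": 0, "hand": 8}, {"x": -20, "y": 0, "z": 8, "twist": 0, "hand": 8}, {"x": -6, "y": 0, "z": 8, "twist": 0, "hand": 8}, {"x": 0, "y": 0, "z": 0, "twist": 0, "hand": 8}, {"x": 0, "y": 0, "z": 0, "twist": 0, "hand": 8}]}}

```text
clock: 15.55
tcp_pos: [0.4643, 0.2373, 0.3501]
tcp_rot: [[-0.009, 1.0, -0.0], [1.0, 0.009, -0.0], [-0.0, -0.0, -1.0]]
force: [-1.6, -0.2, -4.2]
grip_width: 0.137
```

>>> {"api": "step_arm", "payload": {"steps": [{"x": 5, "y": 0, "z": 0, "twist": 0, "hand": 8}, {"x": 10, "y": 0, "z": 0, "twist": 0, "hand": 8}, {"x": 17, "y": 0, "z": 0, "twist": 0, "hand": 8}, {"x": 20, "y": 0, "z": 0, "twist": 0, "hand": 8}, {"x": 20, "y": 0, "z": 0, "twist": 0, "hand": 8}, {"x": 20, "y": 0, "z": 0, "twist": 0, "hand": 8}, {"x": 20, "y": 0, "z": 0, "twist": 0, "hand": 8}, {"x": 17, "y": 0, "z": 0, "twist": 0, "hand": 8}, {"x": 13, "y": 0, "z": 0, "twist": 0, "hand": 8}, {"x": 6, "y": 0, "z": 0, "twist": 0, "hand": 8}, {"x": 2, "y": 0, "z": -6, "twist": 0, "hand": 8}, {"x": 0, "y": 0, "z": -6, "twist": 0, "hand": 8}]}}

```text
clock: 16.75
tcp_pos: [0.6138, 0.2372, 0.3376]
tcp_rot: [[-0.009, 1.0, -0.001], [1.0, 0.009, -0.0], [-0.0, -0.001, -1.0]]
force: [-0.5, 0.6, -5.2]
grip_width: 0.138
```

>>> {"api": "step_arm", "payload": {"steps": [{"x": 0, "y": 0, "z": -6, "twist": 0, "hand": 8}, {"x": 0, "y": 0, "z": 0, "twist": 0, "hand": 8}, {"x": 0, "y": 0, "z": 0, "twist": 0, "hand": 8}, {"x": 0, "y": 0, "z": 0, "twist": 0, "hand": 8}, {"x": 0, "y": 0, "z": 0, "twist": 0, "hand": 8}]}}

```text
clock: 17.25
tcp_pos: [0.614, 0.2373, 0.3329]
tcp_rot: [[-0.009, 1.0, 0.001], [1.0, 0.009, 0.0], [0.0, 0.001, -1.0]]
force: [-0.4, -0.4, -4.3]
grip_width: 0.141
```

```bash
python3 look.py s12
```

```text
[0.61398521 0.23733321 0.33283817] [ 0.55645207  0.1841293  -4.66464833] 0.13770718235219986 337 261
```

View pics/s12.png

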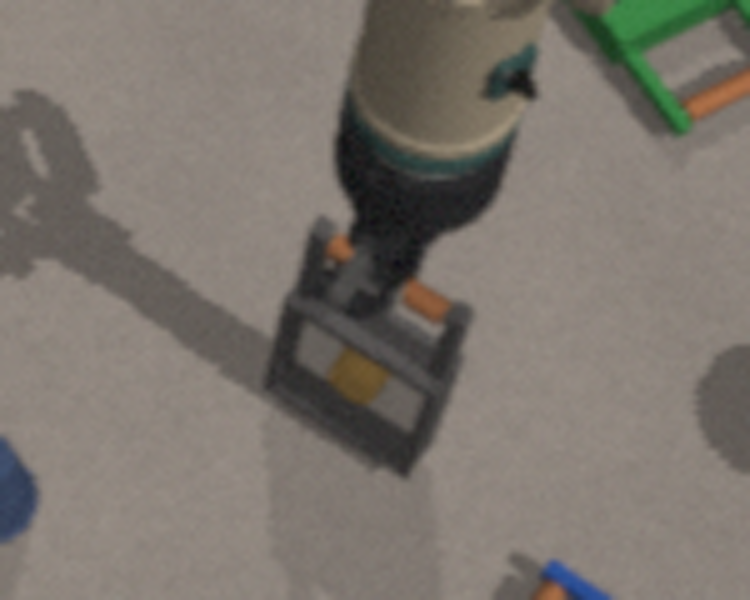

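The brass boss is visible at crop (358,375), so this is rest_a. Lowering it onto the bench.

>>> {"api": "step_arm", "payload": {"steps": [{"x": 0, "y": 0, "z": -5, "twist": 0, "hand": 8}, {"x": 0, "y": 0, "z": -4, "twist": 0, "hand": 8}, {"x": 0, "y": 0, "z": -3, "twist": 0, "hand": 8}, {"x": 0, "y": 0, "z": -2, "twist": 0, "hand": 8}, {"x": 0, "y": 0, "z": 0, "twist": 0, "hand": 8}, {"x": 0, "y": 0, "z": 0, "twist": 0, "hand": 8}]}}

```text
clock: 17.9
tcp_pos: [0.6139, 0.2373, 0.3183]
tcp_rot: [[-0.009, 1.0, -0.0], [1.0, 0.009, 0.0], [0.0, -0.0, -1.0]]
force: [0.4, 0.7, -4.6]
grip_width: 0.138
```

>>> {"api": "step_arm", "payload": {"steps": [{"x": 0, "y": 0, "z": -1, "twist": 0, "hand": 8}, {"x": 0, "y": 0, "z": 0, "twist": 0, "hand": 8}, {"x": 0, "y": 0, "z": 0, "twist": 0, "hand": 8}]}}

```text
clock: 18.2
tcp_pos: [0.6142, 0.2373, 0.3181]
tcp_rot: [[-0.009, 1.0, 0.002], [1.0, 0.009, 0.0], [0.0, 0.002, -1.0]]
force: [0.2, -0.5, 0.8]
grip_width: 0.135
```

Contact felt: the force went from −4.6 to +0.8 N. Tipping with the same arc.

>>> {"api": "step_arm", "payload": {"steps": [{"x": -5, "y": 0, "z": 0.3, "twist": 0, "hand": 8}, {"x": -8, "y": 0, "z": 0.3, "twist": 0, "hand": 8}, {"x": -8, "y": 0, "z": 0, "twist": 0, "hand": 8}, {"x": -8, "y": 0, "z": -0.5, "twist": 0, "hand": 8}, {"x": 0, "y": 0, "z": 0, "twist": 0, "hand": 8}]}}

```text
clock: 18.7
tcp_pos: [0.5831, 0.2373, 0.317]
tcp_rot: [[-0.01, 1.0, -0.003], [1.0, 0.01, -0.0], [-0.0, -0.003, -1.0]]
force: [0.6, -0.5, -1.3]
grip_width: 0.141
```

```bash
python3 look.py s13
```

```text
[0.58394806 0.23732045 0.3171369 ] [ 0.03609878 -0.87180026 -2.00537694] 0.13818790103944634 342 255
```

View pics/s13.png

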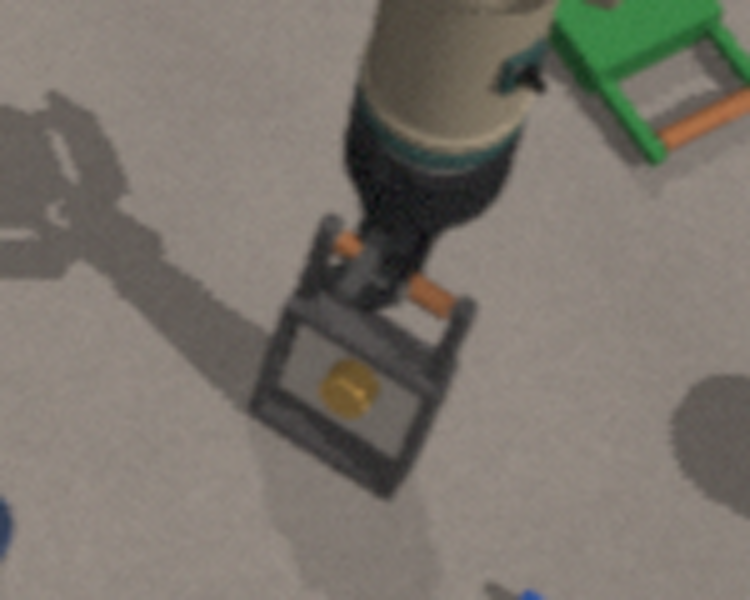

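Tipping correctly with its foot planted; the boss is at crop (350,388). Continuing.

>>> {"api": "step_arm", "payload": {"steps": [{"x": -10, "y": 0, "z": -1.2, "twist": 0, "hand": 8}, {"x": -20, "y": 0, "z": -4, "twist": 0, "hand": 8}, {"x": -20, "y": 0, "z": -7.7, "twist": 0, "hand": 8}, {"x": -15, "y": 0, "z": -8, "twist": 0, "hand": 8}, {"x": -15, "y": 0, "z": -10.5, "twist": 0, "hand": 8}, {"x": -13, "y": 0, "z": -12, "twist": 0, "hand": 8}, {"x": -10, "y": 0, "z": -12, "twist": 0, "hand": 8}, {"x": -8, "y": 0, "z": -13, "twist": 0, "hand": 8}, {"x": -6, "y": 0, "z": -12, "twist": 0, "hand": 8}, {"x": -5, "y": 0, "z": -13, "twist": 0, "hand": 8}, {"x": -4, "y": 0, "z": -12, "twist": 0, "hand": 8}, {"x": 0, "y": 0, "z": 0, "twist": 0, "hand": 8}]}}

```text
clock: 19.95
tcp_pos: [0.457, 0.2369, 0.2105]
tcp_rot: [[-0.009, 1.0, -0.005], [1.0, 0.009, -0.001], [-0.001, -0.005, -1.0]]
force: [-1.6, -0.5, -2.3]
grip_width: 0.142
```

```bash
python3 look.py s14
```

```text
[0.45772794 0.23707755 0.21134612] [-1.78679316 -0.77811338 -1.01734849] 0.1365574094427222 362 237
```

View pics/s14.png

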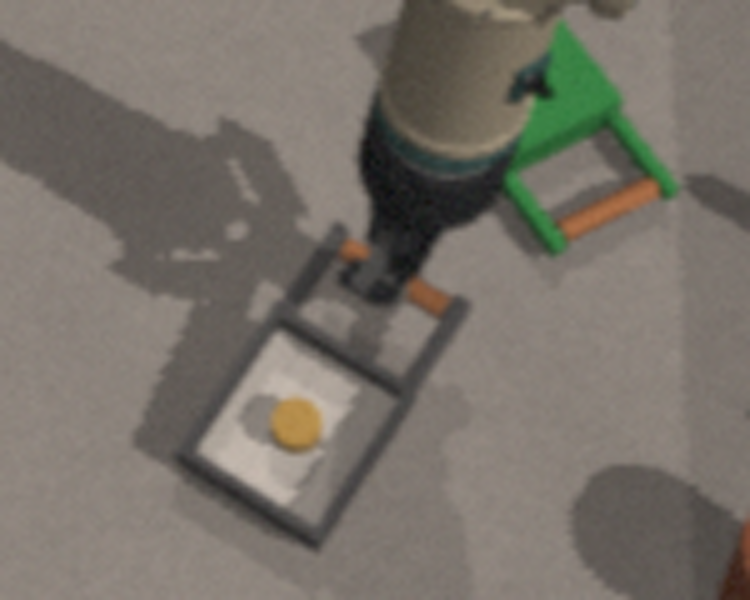

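Nearly flat, with the boss at crop (297,423) and clear of the green look-alike. Slow finish.

>>> {"api": "step_arm", "payload": {"steps": [{"x": -2, "y": 0, "z": -6, "twist": 0, "hand": 8}, {"x": -1, "y": 0, "z": -6, "twist": 0, "hand": 8}, {"x": -1, "y": 0, "z": -6, "twist": 0, "hand": 8}, {"x": 0, "y": 0, "z": -5, "twist": 0, "hand": 8}, {"x": 0, "y": 0, "z": -4, "twist": 0, "hand": 8}, {"x": 0, "y": 0, "z": -2, "twist": 0, "hand": 8}, {"x": 0, "y": 0, "z": -1, "twist": 0, "hand": 8}, {"x": 0, "y": 0, "z": 0, "twist": 0, "hand": 8}, {"x": 0, "y": 0, "z": 0, "twist": 0, "hand": 8}]}}

```text
clock: 20.9
tcp_pos: [0.455, 0.2373, 0.1821]
tcp_rot: [[-0.009, 1.0, 0.0], [1.0, 0.009, 0.0], [0.0, 0.0, -1.0]]
force: [-1.1, 0.1, -2.7]
grip_width: 0.136
```

>>> {"api": "step_arm", "payload": {"steps": [{"x": 0, "y": 0, "z": -1, "twist": 0, "hand": 8}, {"x": 0, "y": 0, "z": 0, "twist": 0, "hand": 8}, {"x": 0, "y": 0, "z": 0, "twist": 0, "hand": 8}]}}

```text
clock: 21.2
tcp_pos: [0.455, 0.2373, 0.1815]
tcp_rot: [[-0.009, 1.0, 0.001], [1.0, 0.009, 0.0], [0.0, 0.001, -1.0]]
force: [-2.6, 0.2, 3.4]
grip_width: 0.137
```

>>> {"api": "step_arm", "payload": {"steps": [{"x": 0, "y": 0, "z": -0.5, "twist": 0, "hand": 8}, {"x": 0, "y": 0, "z": 0, "twist": 0, "hand": 20}, {"x": 0, "y": 0, "z": 0, "twist": 0, "hand": 34}, {"x": 0, "y": 0, "z": 0, "twist": 0, "hand": 38}, {"x": 0, "y": 0, "z": 0, "twist": 0, "hand": 38}, {"x": 0, "y": 0, "z": 8, "twist": 0, "hand": 38}, {"x": 0, "y": 0, "z": 15, "twist": 0, "hand": 38}, {"x": 0, "y": 0, "z": 25, "twist": 0, "hand": 38}, {"x": 0, "y": 0, "z": 35, "twist": 0, "hand": 38}, {"x": 0, "y": 0, "z": 40, "twist": 0, "hand": 38}, {"x": 0, "y": 0, "z": 40, "twist": 0, "hand": 38}, {"x": 0, "y": 0, "z": 20, "twist": 0, "hand": 38}]}}

```text
clock: 22.4
tcp_pos: [0.4554, 0.2375, 0.3679]
tcp_rot: [[-0.009, 1.0, 0.006], [1.0, 0.009, 0.002], [0.002, 0.007, -1.0]]
force: [0.2, 0.8, -1.0]
grip_width: 0.446
```

>>> {"api": "step_arm", "payload": {"steps": [{"x": -10, "y": -35, "z": 0, "twist": 0, "hand": 38}, {"x": -10, "y": -40, "z": 0, "twist": 0, "hand": 38}, {"x": -10, "y": -40, "z": 0, "twist": 0, "hand": 38}, {"x": -10, "y": -40, "z": 0, "twist": 0, "hand": 38}, {"x": -10, "y": -40, "z": 0, "twist": 0, "hand": 38}, {"x": 0, "y": -20, "z": 0, "twist": 0, "hand": 38}, {"x": 0, "y": 0, "z": 0, "twist": 0, "hand": 38}]}}

```text
clock: 23.1
tcp_pos: [0.4046, 0.0203, 0.3642]
tcp_rot: [[-0.005, 1.0, 0.002], [1.0, 0.005, -0.001], [-0.001, 0.002, -1.0]]
force: [-0.0, 1.2, 0.0]
grip_width: 0.444
```

```bash
python3 - <<'E'
from h import *
a=grab_frame("top");b=grab_frame("scene");s=read_state();print(s["clock"],s["tcp_pos"],s["force"])
cv2.imwrite("pics/t20.png",a);cv2.imwrite("pics/s20.png",b)
E
```

```text
23.2 [0.4049066  0.02223836 0.36397365] [ 1.0658069  -0.01299906  0.37472445]
```

View pics/t20.png

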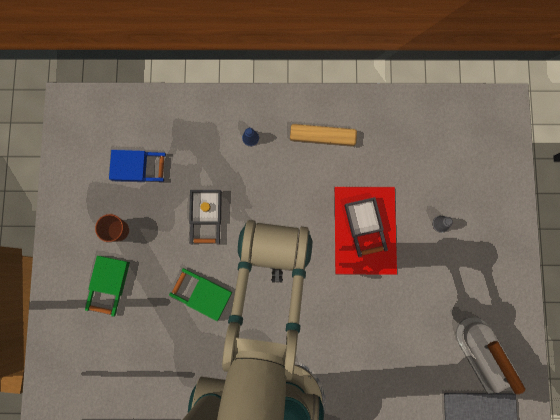

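View pics/s20.png

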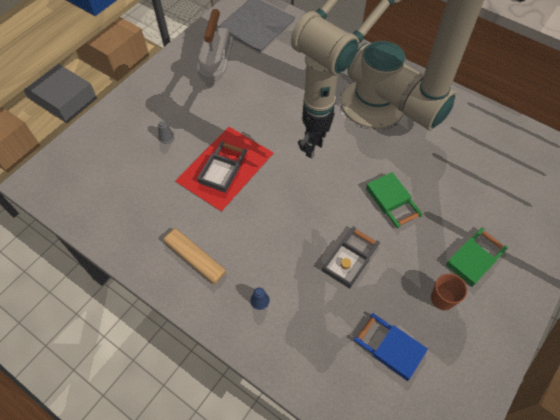

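The top view shows rest_a underside up with its boss on the bench at (205,216), and rest_b underside up inside the mat at (366,228). The bystanders are at their starting pixels. Handing in.

```bash
python3 -c "
from plant import *
print(hand_in())"
```

```text
the job is handed in; nothing more can be done
None
```

I turned both stands over and handed the job in at about 23 s of the 59 s allowed.

- **Sound stand (rest_a):** it lies underside up on the bench, off the mat. Its brass boss shows at top-view pixel (205,207).
- **Faulty stand (rest_b):** it lies underside up, wholly inside the red mat at about pixel (366,228). Its underside is plain aluminium with no boss.

I lowered each stand until the wrist force showed the bench or mat carrying it, and only then opened the fingers. The last pictures from both cameras show the pot, both cones, the clapper and the look-alikes at their starting pixels. The gripper was clear of everything when I handed in.

One early move call was refused because some of its rows left out values; the arm did not move, and I resent it in full. No other check failed or disagreed.

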